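# Find the oldest tea pack by the dots under it

### The arm

A 7-joint arm with a two-finger parallel gripper is mounted at the origin on a cart in front of the work surface, level with it; the furniture and walls round the work are solid. World frame = base frame: x ahead of the robot, y to its left, z up, the work surface at z = 0. Lengths are in m, angles in rad, forces in N, time in s.
With the tool pointing down it reaches from about 0.4 to 0.75 m from the base axis. Payload 19.5 kg.
Tool frame: the origin (TCP) lies midway between the tips of the shut fingers; the grasp point (between the pads) lies 19 mm behind it; z points along the fingers, y is the line along which they close (so a half turn about z gives the same grasp; the last joint's range is limited). The gripper opens to 85 mm and grips with 20 to 120 N. Pads are 22 mm wide; open, the fingers measure 114 mm over their backs; the gripper's body (76 mm by 85 mm) begins 54 mm behind the grasp point. The pads swing forward as they close: fully open they stand 13 mm farther back than shut.
Start: joints at [-1.279, 0.707, -0.028, 1.485, 0.022, 0.951, -0.075], TCP at [0.188, 0.543, 0.231] pointing down, gripper open.
Joint ranges: [-2.71, 2.71], [-0.32, 2.16], [-1.57, 1.52], [0, 2.45], [-1.46, 4.6], [0, 2.02], [-2.83, 2.83]. Speed limits (rad/s): [1.89, 1.89, 2.57, 2.57, 3.01, 3.01, 3.01].

### API

Orientations are given as a rotation vector (axis times angle).
In Python, from station import * gives the robot as it stands.
- The arm moves only by the tool step_arm, never from a script. Its argument "increments" is a list of rows, each an object of numbers: "tx", "ty", "tz": the shift along the tool's x, y, z in mm; "twist": the turn about the tool's z in degrees; "claw": the closure, from -1 (fully open) to 1 (shut). In form: [{"tx": .., "ty": .., "tz": .., "twist": .., "claw": ..}, ...]. A call has 1 to 8 rows; each row shifts and turns the commanded pose from where the row before left it, along the tool's axes as they then stand; what a row does not reach is not made up. A row lasts 1/12 s, in which the tool goes at most 41.7 mm and 7.16 degrees, less where a joint would pass 70% of its speed; a pose out of reach is approached as far as the arm can. A call with a gripper value outside its range is refused whole. The fingers move at their own pace and stop on an object; "newtons" is the grip in N (left out, the last holds). Time passes only in rows, so rows that do not move let the fingers close. It gives the time, the measured TCP pose, the force, the opening and the grip force at its end, in the units of the state.
- state(): the state, without advancing time (a new reading comes with each control period).
- snapshot(name): name is "scene" or "top" or "wrist"; returns the picture (480x640x3 uint8, red, green, blue); there is no depth.
- calibration(name): a dict with "mtx" (3x3 intrinsics, pixels), "T" (4x4, takes a point from camera to world coordinates). Camera axes: x right, y up, looking along -z (the intrinsics and any distortion apply to the point x, -y, -z); pixel columns grow to the right and rows downward; lengths in m; the calibration is good to about 2 mm. A picture is of the moment at which its call begins: read the wrist's pose just before it. calibration takes no time and is no camera call; for the wrist camera it gives the pose at the moment of the call.
- sign_off(): hands the job in; it is judged then, once.
The state is a dict: "t": time; "joint_pos": joint angles; "qvel": joint speeds; "joint_torque": joint torques, N m; "ee_pos": TCP position; "tcp_rot": TCP orientation; "wrist_force": force on the tool from outside, world axes, zero at the start; "torque": the same for the moment, N m; "width": opening from 0.0 (shut) to 1.0 (fully open); "grasp_force": force on a finger pad.
Only numpy, scipy, OpenCV 4.12 (cv2) and the standard library are available. Lean on these libraries where they do the work, as an engineer would, in place of code of your own. Each camera call takes 0.05 s, during which the arm holds its last target. There are 200 camera calls.

### The job

At each stock-take a round paper dot was stuck under every tea pack then in the house, so the pack with the most dots is the oldest. First tip all three tea packs standing at the front right over onto their sides so that their undersides can be read and compared; then lay the one with the most dots flat on its side in the larger, empty bay of the wooden tray, and leave the other two lying on the sideboard. Do not knock or shove the espresso cup or the kitchen timer.

Things in the scene. Friction and masses are not known exactly. Their poses are not given: they have to be found in the camera images.
- pack_a: tea pack: closed blue carton, 66 (own x) x 79 (own y) x 99 mm tall (own z), 0.1-0.2 kg, origin under its centre; stands with own y roughly along world x. Under it three white paper dots, 18 mm wide, in a row. Pushed away 75-80 mm up along its depth, it turns over its far bottom edge and falls after 40 deg; fingertips cling to the carton, so let them rise along the arc or they jam
- pack_b: tea pack, outside the same carton and frame as pack_a; under it one such dot
- pack_c: tea pack, outside the same carton and frame as pack_a; under it two such dots
- pack_a_mid (a point): middle of pack_a, 50 mm above its underside
- pack_b_mid (a point): middle of pack_b, 50 mm above its underside
- pack_c_mid (a point): middle of pack_c, 50 mm above its underside
- tray: small loose beech tray, 126 (own x) x 165 (own y) mm, walls 45 mm high, 6 mm thick, floor 5 mm; origin under its centre. A 37 mm high divider along its x splits it into a smaller bay at -y with two coffee capsules and a larger empty bay at +y, 111 (x) x 86 (y) mm inside
- tray_bay (a point): centre of the floor of the tray's larger bay; axes as the tray's
- cup: white espresso cup with a thin gold line, 59 mm across, 88 mm with the handle, 55 mm high; origin under the middle of cup and handle; upright
- timer: red and white kitchen timer, 63 mm across, 60 mm high, origin at the centre of its underside
- fan: fixed pale metal desk fan to steer clear of, behind the timer, 314 mm wide, 343 mm high: base 152 mm across, origin under it; its wire cage starts 75 mm up and reaches about 100 mm in front of (-x) the origin. Nearer to the robot than x = 0.48, nothing but the packs is taller than 60 mm

How it is judged:
On the way:
1. all three packs are tipped over (angle between each of pack_a, pack_b, pack_c's own z axis and vertical above 1.3 rad), for 0.2 s.
At the end, for the whole second after the job is handed in: The three-dot pack lies on its side, flat (0.1 rad) on the larger bay's floor, its middle within 12 mm (x) and 16 mm (y) of the bay's centre and below 46 mm; the tray stands level (0.06 rad); the other two lie on the sideboard, middles 20-70 mm high and 110 mm or more from the bay; all at rest (angle between pack_a's own z axis and vertical between 1.47 and 1.67 rad and x of pack_a_mid in the frame of tray_bay between -0.012 and 0.012 m and y of pack_a_mid in the frame of tray_bay between -0.016 and 0.016 m and z of pack_a_mid in the frame of tray_bay below 0.046 m and angle between tray's own z axis and vertical below 0.06 rad and height (world z) of tray above -0.01 m and angle between each of pack_b, pack_c's own z axis and vertical above 1.3 rad and height (world z) of pack_b_mid between 0.02 and 0.07 m and height (world z) of pack_c_mid between 0.02 and 0.07 m and horizontal distance between each of pack_b_mid, pack_c_mid and tray_bay above 0.11 m and linear speed of each of pack_a, pack_b, pack_c below 0.02 m/s); the robot touches nothing.
It fails at once if the espresso cup is shoved (more than 30 mm) or tipped over (distance of cup from where it was at the start of the episode above 0.03 m or angle between cup's own z axis and vertical above 0.4 rad).
It fails at once if the kitchen timer is shoved (more than 30 mm) or tipped over (distance of timer from where it was at the start of the episode above 0.03 m or angle between timer's own z axis and vertical above 0.4 rad).
It also fails if it takes over 67 s, if anything falls off the work surface, if the arm or the gripper's body presses on something with over 40 N, if the wrist force passes 120 N, or if a joint passes its speed limit or range.

## Working session

There is one attempt and no reset: what is moved stays moved. The work goes in short steps, Python scripts to look and compute and a tool call to move; the robot and the scene stay as the last step left them, time stands still between calls to the robot, and variables do not carry over. Pictures are saved under pics/ and viewed, at most 10 in all, crops included, and the job is handed in when it is done.

Besides the shell and the picture viewer there is one more tool, called in YAML: its name, and indented under it one key for each argument. step_arm: Moves the arm, as the interface text tells. Its arguments: {"type":"object","properties":{"increments":{"type":"array","items":{"type":"object","properties":{"tx":{"type":"number"},"ty":{"type":"number"},"tz":{"type":"number"},"twist":{"type":"number"},"claw":{"type":"number"}}}},"newtons":{"type":"number"}},"required":["increments"]}

```bash
mkdir -p pics; ls
python3 - <<'E'
from station import *
import cv2,numpy as np
s=state();print(s)
for n in("scene","top"):
    im=snapshot(n);cv2.imwrite(f"pics/{n}0.png",im[:,:,::-1]);c=calibration(n);print(n,c)
E
```

```text
pics
{'t': 0.0, 'joint_pos': array([-1.27871868,  0.70710275, -0.02762566,  1.48497295,  0.02196884,
        0.95088799, -0.07551549]), 'qvel': array([-1.77953512e-04,  4.46768010e-05,  3.36650785e-05,  2.06320839e-03,
       -2.07150381e-03, -3.19013182e-04, -1.19063832e-03]), 'joint_torque': array([ 1.03848855e-03, -8.83196497e+01,  1.23475235e+00, -2.36162674e+01,
        1.68903434e-02,  6.56439792e-03, -4.75352033e-05]), 'ee_pos': array([0.1882851 , 0.54303375, 0.23083365]), 'tcp_rot': array([-5.21879521e-01, -3.09776401e+00,  1.65827968e-03]), 'wrist_force': array([0.12750779, 0.43902214, 0.02357721]), 'torque': array([-0.03988254, -0.07425681, -0.01832688]), 'grasp_force': 0.0, 'width': 1.0008444422057834}
scene {'mtx': array([[472.34010986,   0.        , 318.23421567],
       [  0.        , 472.34010986, 229.85575942],
       [  0.        ,   0.        ,   1.        ]]), 'T': array([[ 0.70206695,  0.53812847, -0.46639013, -0.03182625],
       [-0.71192362,  0.54542027, -0.442359  , -0.57756281],
       [ 0.01633266,  0.64259978,  0.76602791,  1.05243023],
       [ 0.        ,  0.        ,  0.        ,  1.        ]])}
top {'mtx': array([[457.66116069,   0.        , 321.43012695],
       [  0.        , 457.66116069, 241.11917637],
       [  0.        ,   0.        ,   1.        ]]), 'T': array([[ 0.01365746,  0.9991965 , -0.03768067,  0.5010354 ],
       [-0.99986639,  0.01330869, -0.00949124, -0.00843405],
       [-0.00898213,  0.03780526,  0.99924476,  1.34686402],
       [ 0.        ,  0.        ,  0.        ,  1.        ]])}
```

View pics/top0.png

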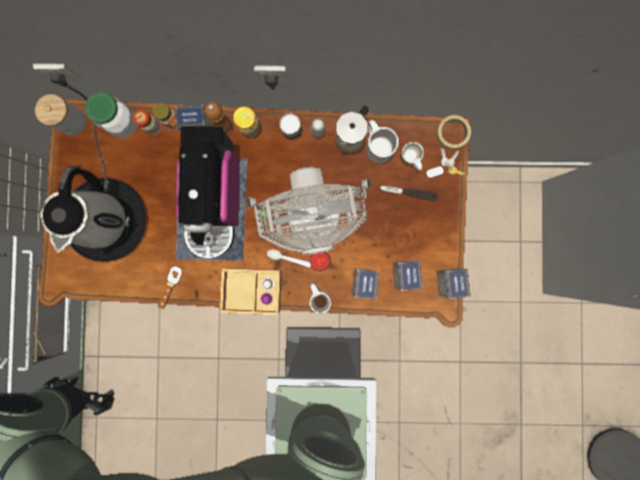

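View pics/scene0.png

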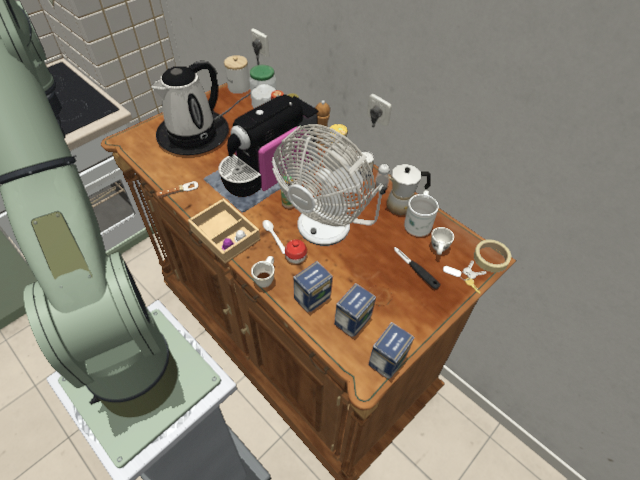

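```bash
cat > h.py <<'E'
from station import *
import cv2,numpy as np
def px2w(name,pts,z,c=None):
    c=c or calibration(name);K,T=c["mtx"],c["T"]
    p=np.c_[np.array(pts,float),np.ones(len(pts))]@np.linalg.inv(K).T
    d=(p*[1,-1,-1])@T[:3,:3].T; o=T[:3,3]
    return o+d*((z-o[2])/d[:,2])[:,None]
def w2px(name,P,c=None):
    c=c or calibration(name);K,T=c["mtx"],c["T"]
    q=(np.atleast_2d(P)-T[:3,3])@T[:3,:3]*[1,-1,-1]
    q=q@K.T; return q[:,:2]/q[:,2:]
E
python3 - <<'E'
import cv2,numpy as np
t=cv2.imread("pics/top0.png");s=cv2.imread("pics/scene0.png")
R=lambda a,k:cv2.resize(a,None,fx=k,fy=k,interpolation=cv2.INTER_CUBIC)
o=np.zeros((590,780,3),np.uint8)
o[:270]=R(t[240:330,215:475],3)
a=R(s[225:385,270:420],2);o[270:590,:300]=a
a=R(t[255:325,335:475],3);
a=R(s[195:295,185:315],3);o[280:580,310:700]=a
cv2.imwrite("pics/crop0.png",o)
E
```

```text
(no output)
```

View pics/crop0.png

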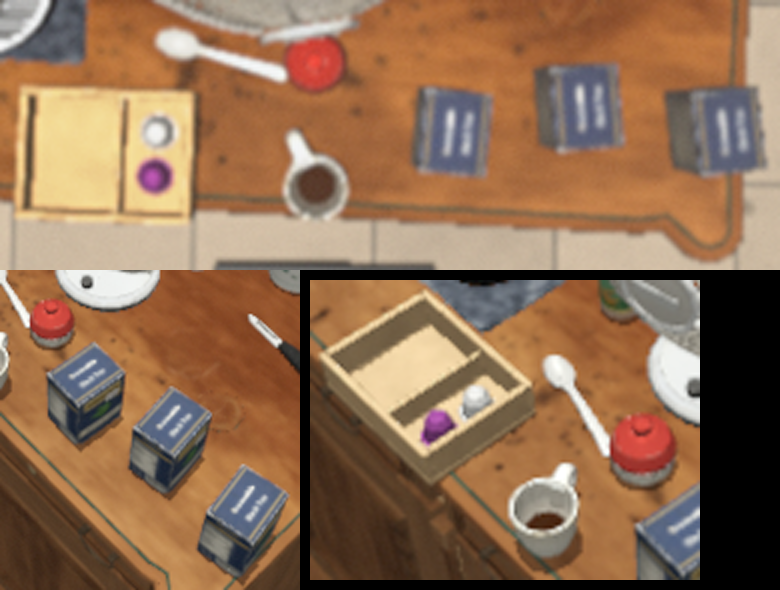

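Run:
```python
from h import *
C={"p1":[(424,89),(493,94),(485,176),(416,172)],"p2":[(550,69),(617,65),(623,145),(557,150)],"p3":[(697,90),(760,87),(766,172),(702,173)],"tray":[(20,87),(195,91),(191,217),(15,213)]}
for k,v in C.items():
    p=(np.array(v)+.5)/3-.5+[215,240]
    w=px2w("top",p,.045 if k=="tray" else .099)
    a=w[0]-w[3]+w[1]-w[2]; b=w[0]-w[1]+w[3]-w[2]
    print(k,w.mean(0)[:2].round(4),"dirx",np.degrees(np.arctan2(a[1],a[0])).round(1),"diry",np.degrees(np.arctan2(b[1],b[0])).round(1)-90,np.linalg.norm(a[:2])/2,np.linalg.norm(b[:2])/2,"\n",w[:,:2].round(3).tolist())
f=lambda u,v:[(u+.5)/3-.5+215,(v+.5)/3-.5+240]
print("cup",px2w("top",[f(318,187)],.055)[0],"handle",px2w("top",[f(293,135)],.04)[0],"timer",px2w("top",[f(315,63)],.05)[0])
print("fan right edge",px2w("top",[(368,185),(358,235),(320,249)],.15), "knife", px2w("top",[(382,187),(437,196)],.01))
print("front edge",px2w("top",[f(380,207),f(660,220)],0))
```

```text
p1 [ 0.4334 -0.1197] dirx -5.0 diry -2.9000000000000057 0.07488025676722807 0.06254655581238103 
 [[0.473, -0.092], [0.469, -0.154], [0.395, -0.148], [0.397, -0.085]]
p2 [ 0.4581 -0.2391] dirx 5.0 diry 4.700000000000003 0.07292584222446362 0.06027664249719475 
 [[0.492, -0.206], [0.497, -0.266], [0.424, -0.272], [0.419, -0.212]]
p3 [ 0.439  -0.3696] dirx 3.9 diry 2.5999999999999943 0.07583474345867841 0.057300899132279405 
 [[0.475, -0.339], [0.479, -0.395], [0.402, -0.401], [0.4, -0.343]]
tray [0.4077 0.2056] dirx -0.9 diry -0.5 0.1189040637105681 0.16639561614284107 
 [[0.468, 0.288], [0.466, 0.122], [0.348, 0.123], [0.349, 0.29]]
cup [0.37849276 0.00364356 0.055     ] handle [0.42587319 0.02818989 0.04      ] timer [0.49449248 0.00812037 0.05      ]
fan right edge [[ 0.69531067 -0.11738097  0.15      ]
 [ 0.56346394 -0.09253085  0.15      ]
 [ 0.52549302  0.00639288  0.15      ]] knife [[ 0.7126393  -0.17120443  0.01      ]
 [ 0.68812491 -0.33225201  0.01      ]]
front edge [[ 0.35472145 -0.05661087  0.        ]
 [ 0.34611447 -0.32929254  0.        ]]
```

step_arm:
  increments:
    - {"twist": -5,"claw": 1}
    - {"twist": -5,"claw": 1}
    - {"twist": -5,"claw": 1}
    - {"tx": -28,"ty": -28,"claw": 1}
    - {"tx": -28,"ty": -28,"claw": 1}
    - {"tx": -28,"ty": -28,"claw": 1}
    - {"tx": -28,"ty": -28,"claw": 1}
    - {"tx": -28,"ty": -28,"claw": 1}

```text
schema error: expected keys tx, ty, tz, twist, claw
```

step_arm:
  increments:
    - {"tx": -28,"ty": -28,"claw": 1}
    - {"tx": -28,"ty": -28,"claw": 1}
    - {"tx": -28,"ty": -28,"claw": 1}
    - {"ty": -38,"claw": 1}
    - {"ty": -38,"claw": 1}
    - {"ty": -38,"claw": 1}
    - {"ty": -38,"claw": 1}
    - {"ty": -38,"claw": 1}

```text
schema error: expected keys tx, ty, tz, twist, claw
```

step_arm:
  increments:
    - {"ty": -38,"claw": 1}
    - {"ty": -38,"claw": 1}
    - {"ty": -38,"claw": 1}
    - {"claw": 1}

```text
schema error: expected keys tx, ty, tz, twist, claw
```

All keys are needed.

step_arm:
  increments:
    - {"tx": 0,"ty": 0,"tz": 0,"twist": -5,"claw": 1}
    - {"tx": 0,"ty": 0,"tz": 0,"twist": -5,"claw": 1}
    - {"tx": 0,"ty": 0,"tz": 0,"twist": -5,"claw": 1}
    - {"tx": -28,"ty": -28,"tz": 0,"twist": 0,"claw": 1}
    - {"tx": -28,"ty": -28,"tz": 0,"twist": 0,"claw": 1}
    - {"tx": -28,"ty": -28,"tz": 0,"twist": 0,"claw": 1}
    - {"tx": -28,"ty": -28,"tz": 0,"twist": 0,"claw": 1}
    - {"tx": -28,"ty": -28,"tz": 0,"twist": 0,"claw": 1}
  newtons: 60

```text
t: 0.77
ee_pos: [0.3188, 0.3919, 0.2312]
tcp_rot: [-0.113, -3.139, 0.001]
wrist_force: [1.6, 0.5, 0.2]
width: 0.006
grasp_force: 0.0
```

step_arm:
  increments:
    - {"tx": -28,"ty": -28,"tz": 0,"twist": 0,"claw": 1}
    - {"tx": -28,"ty": -28,"tz": 0,"twist": 0,"claw": 1}
    - {"tx": -28,"ty": -28,"tz": 0,"twist": 0,"claw": 1}
    - {"tx": 0,"ty": -38,"tz": 0,"twist": 0,"claw": 1}
    - {"tx": 0,"ty": -38,"tz": 0,"twist": 0,"claw": 1}
    - {"tx": 0,"ty": -38,"tz": 0,"twist": 0,"claw": 1}
    - {"tx": 0,"ty": -38,"tz": 0,"twist": 0,"claw": 1}
    - {"tx": 0,"ty": -38,"tz": 0,"twist": 0,"claw": 1}

```text
t: 1.43
ee_pos: [0.3814, 0.1125, 0.2312]
tcp_rot: [-0.113, -3.139, 0.0]
wrist_force: [1.6, -0.6, 0.8]
width: -0.004
grasp_force: 0.0
```

step_arm:
  increments:
    - {"tx": 0,"ty": -39,"tz": 0,"twist": 0,"claw": 1}
    - {"tx": 0,"ty": -39,"tz": 0,"twist": 0,"claw": 1}
    - {"tx": 0,"ty": -39,"tz": 0,"twist": 0,"claw": 1}
    - {"tx": 0,"ty": -39,"tz": 0,"twist": 0,"claw": 1}
    - {"tx": 0,"ty": -39,"tz": 0,"twist": 0,"claw": 1}
    - {"tx": 0,"ty": -39,"tz": 0,"twist": 0,"claw": 1}
    - {"tx": 0,"ty": 0,"tz": 35,"twist": 0,"claw": 1}
    - {"tx": 0,"ty": 0,"tz": 0,"twist": 0,"claw": 1}

```text
t: 2.1
ee_pos: [0.3636, -0.1214, 0.1933]
tcp_rot: [-0.122, -3.136, -0.001]
wrist_force: [-0.8, 0.2, 0.6]
width: -0.001
grasp_force: 0.0
```

step_arm:
  increments:
    - {"tx": 0,"ty": 0,"tz": 40,"twist": 0,"claw": 1}
    - {"tx": 0,"ty": 0,"tz": 40,"twist": 0,"claw": 1}
    - {"tx": 0,"ty": 0,"tz": 38,"twist": 0,"claw": 1}
    - {"tx": 0,"ty": 0,"tz": 0,"twist": 0,"claw": 1}

```text
t: 2.43
ee_pos: [0.3636, -0.1172, 0.0731]
tcp_rot: [-0.107, -3.131, -0.003]
wrist_force: [-1.0, 1.4, 0.3]
width: -0.007
grasp_force: 0.0
```

step_arm:
  increments:
    - {"tx": -10,"ty": 0,"tz": -3,"twist": 0,"claw": 1}
    - {"tx": -10,"ty": 0,"tz": -2,"twist": 0,"claw": 1}
    - {"tx": -5,"ty": 0,"tz": -4,"twist": 0,"claw": 1}
    - {"tx": -5,"ty": 0,"tz": -4,"twist": 0,"claw": 1}
    - {"tx": -5,"ty": 0,"tz": -4,"twist": 0,"claw": 1}
    - {"tx": -8,"ty": 0,"tz": -5,"twist": 0,"claw": 1}
    - {"tx": -8,"ty": 0,"tz": -5,"twist": 0,"claw": 1}
    - {"tx": 0,"ty": 0,"tz": 0,"twist": 0,"claw": 1}

```text
t: 3.1
ee_pos: [0.418, -0.1224, 0.109]
tcp_rot: [0.111, 3.136, -0.001]
wrist_force: [-1.0, 0.2, 0.8]
width: -0.001
grasp_force: 0.4
```

step_arm:
  increments:
    - {"tx": -9,"ty": 0,"tz": -2,"twist": 0,"claw": 1}
    - {"tx": -9,"ty": 0,"tz": -2,"twist": 0,"claw": 1}
    - {"tx": -9,"ty": 0,"tz": -1,"twist": 0,"claw": 1}
    - {"tx": -9,"ty": 0,"tz": -1,"twist": 0,"claw": 1}
    - {"tx": -6,"ty": 0,"tz": 0,"twist": 0,"claw": 1}
    - {"tx": 0,"ty": 0,"tz": 0,"twist": 0,"claw": 1}
    - {"tx": 0,"ty": 0,"tz": 0,"twist": 0,"claw": 1}
    - {"tx": 0,"ty": 0,"tz": 0,"twist": 0,"claw": 1}

```text
t: 3.77
ee_pos: [0.4573, -0.1257, 0.1118]
tcp_rot: [-0.113, -3.139, 0.0]
wrist_force: [-0.9, -0.1, -0.2]
width: -0.003
grasp_force: 0.0
```

Run:
```python
from h import *
print(state()["ee_pos"])
s=snapshot("scene")[:,:,::-1];w=snapshot("wrist")[:,:,::-1]
o=np.zeros((480,800,3),np.uint8);o[:400,:400]=cv2.resize(s[205:385,260:440],(400,400),interpolation=cv2.INTER_CUBIC);o[:300,400:]=cv2.resize(w,(400,300))
cv2.imwrite("pics/a1.png",o)
```

```text
[ 0.45733843 -0.1257473   0.1117875 ]
```

View pics/a1.png

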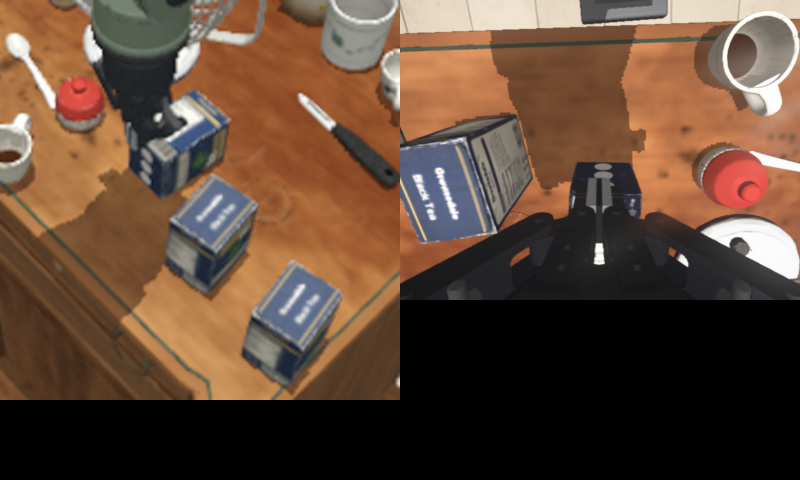

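step_arm:
  increments:
    - {"tx": 36,"ty": 0,"tz": 0,"twist": -4,"claw": 1}
    - {"tx": 36,"ty": 0,"tz": 0,"twist": -5,"claw": 1}
    - {"tx": 3,"ty": -40,"tz": 0,"twist": 0,"claw": 1}
    - {"tx": 3,"ty": -40,"tz": 0,"twist": 0,"claw": 1}
    - {"tx": 3,"ty": -40,"tz": 0,"twist": 0,"claw": 1}
    - {"tx": 0,"ty": 0,"tz": 17,"twist": 0,"claw": 1}
    - {"tx": 0,"ty": 0,"tz": 17,"twist": 0,"claw": 1}
    - {"tx": 0,"ty": 0,"tz": 0,"twist": 0,"claw": 1}

```text
t: 4.53
ee_pos: [0.386, -0.2423, 0.0754]
tcp_rot: [0.132, -3.136, -0.002]
wrist_force: [-0.5, 0.3, 0.6]
width: 0.002
grasp_force: 0.0
```

step_arm:
  increments:
    - {"tx": -10,"ty": 0,"tz": -2,"twist": 0,"claw": 1}
    - {"tx": -12,"ty": 0,"tz": -2,"twist": 0,"claw": 1}
    - {"tx": -6,"ty": 0,"tz": -5,"twist": 0,"claw": 1}
    - {"tx": -6,"ty": 0,"tz": -5,"twist": 0,"claw": 1}
    - {"tx": -8,"ty": 0,"tz": -6,"twist": 0,"claw": 1}
    - {"tx": -8,"ty": 0,"tz": -6,"twist": 0,"claw": 1}
    - {"tx": -9,"ty": 0,"tz": -4,"twist": 0,"claw": 1}
    - {"tx": -9,"ty": 0,"tz": -3,"twist": 0,"claw": 1}

```text
t: 5.2
ee_pos: [0.4555, -0.2358, 0.1117]
tcp_rot: [0.135, -3.139, 0.0]
wrist_force: [-0.4, 0.5, -0.6]
width: 0.002
grasp_force: 0.1
```

step_arm:
  increments:
    - {"tx": -9,"ty": 0,"tz": -2,"twist": 0,"claw": 1}
    - {"tx": -9,"ty": 0,"tz": -1,"twist": 0,"claw": 1}
    - {"tx": -9,"ty": 0,"tz": 0,"twist": 0,"claw": 1}
    - {"tx": 0,"ty": 0,"tz": 0,"twist": 0,"claw": 1}
    - {"tx": 0,"ty": 0,"tz": 0,"twist": 0,"claw": 1}

```text
t: 5.62
ee_pos: [0.4818, -0.2335, 0.1138]
tcp_rot: [0.135, -3.138, -0.0]
wrist_force: [0.0, -0.6, -0.3]
width: -0.001
grasp_force: 0.0
```

step_arm:
  increments:
    - {"tx": 40,"ty": 0,"tz": 0,"twist": 0,"claw": 1}
    - {"tx": 40,"ty": 0,"tz": 0,"twist": 0,"claw": 1}
    - {"tx": 40,"ty": 0,"tz": 0,"twist": 1,"claw": 1}
    - {"tx": 3,"ty": -40,"tz": 0,"twist": 0,"claw": 1}
    - {"tx": 3,"ty": -40,"tz": 0,"twist": 0,"claw": 1}
    - {"tx": 0,"ty": -40,"tz": 12,"twist": 0,"claw": 1}
    - {"tx": 0,"ty": -9,"tz": 24,"twist": 0,"claw": 1}
    - {"tx": 0,"ty": 0,"tz": 0,"twist": 0,"claw": 1}

```text
t: 6.28
ee_pos: [0.3627, -0.3752, 0.0746]
tcp_rot: [0.1, -3.137, -0.002]
wrist_force: [-1.6, 0.2, -1.1]
width: -0.0
grasp_force: 0.0
```

step_arm:
  increments:
    - {"tx": -13,"ty": 0,"tz": -2,"twist": 0,"claw": 1}
    - {"tx": -13,"ty": 0,"tz": -2,"twist": 0,"claw": 1}
    - {"tx": -6,"ty": 0,"tz": -5,"twist": 0,"claw": 1}
    - {"tx": -6,"ty": 0,"tz": -5,"twist": 0,"claw": 1}
    - {"tx": -8,"ty": 0,"tz": -6,"twist": 0,"claw": 1}
    - {"tx": -8,"ty": 0,"tz": -6,"twist": 0,"claw": 1}
    - {"tx": -9,"ty": 0,"tz": -4,"twist": 0,"claw": 1}
    - {"tx": -9,"ty": 0,"tz": -3,"twist": 0,"claw": 1}

```text
t: 6.95
ee_pos: [0.4371, -0.3683, 0.1117]
tcp_rot: [-0.107, 3.14, -0.001]
wrist_force: [0.3, 0.2, 0.2]
width: 0.0
grasp_force: 0.1
```

step_arm:
  increments:
    - {"tx": -9,"ty": 0,"tz": -2,"twist": 0,"claw": 1}
    - {"tx": -9,"ty": 0,"tz": -1,"twist": 0,"claw": 1}
    - {"tx": -9,"ty": 0,"tz": 0,"twist": 0,"claw": 1}
    - {"tx": 0,"ty": 0,"tz": 0,"twist": 0,"claw": 1}
    - {"tx": 0,"ty": 0,"tz": 0,"twist": 0,"claw": 1}
    - {"tx": 0,"ty": 0,"tz": 0,"twist": 0,"claw": 1}

```text
t: 7.45
ee_pos: [0.4631, -0.3668, 0.1137]
tcp_rot: [0.106, -3.139, 0.0]
wrist_force: [0.5, 0.6, -0.3]
width: -0.002
grasp_force: 0.0
```

step_arm:
  increments:
    - {"tx": 40,"ty": 0,"tz": -20,"twist": 0,"claw": -1}
    - {"tx": 40,"ty": 0,"tz": -20,"twist": 0,"claw": -1}
    - {"tx": 0,"ty": 40,"tz": -20,"twist": 0,"claw": -1}
    - {"tx": 0,"ty": 40,"tz": 0,"twist": 0,"claw": -1}
    - {"tx": 0,"ty": 40,"tz": 0,"twist": 0,"claw": -1}
    - {"tx": 0,"ty": 0,"tz": 0,"twist": 0,"claw": -1}

```text
t: 7.95
ee_pos: [0.3808, -0.2488, 0.1702]
tcp_rot: [0.115, -3.139, -0.003]
wrist_force: [-1.2, 1.5, 0.7]
width: 0.846
grasp_force: 0.0
```

Run:
```python
from h import *
print(state()["ee_pos"])
s=snapshot("scene")[:,:,::-1];w=snapshot("wrist")[:,:,::-1];t=snapshot("top")[:,:,::-1]
for n,i in(("s2",s),("w2",w),("t2",t)):cv2.imwrite(f"pics/{n}.png",i)
o=np.zeros((600,800,3),np.uint8);o[:360,:400]=cv2.resize(s[215:377,260:440],(400,360),interpolation=cv2.INTER_CUBIC);o[:300,400:]=cv2.resize(w,(400,300))
o[360:600,:]=cv2.resize(t[225:306,210:480],(800,240),interpolation=cv2.INTER_CUBIC)
cv2.imwrite("pics/a2.png",o)
```

```text
[ 0.38082872 -0.24879904  0.17023684]
```

View pics/a2.png

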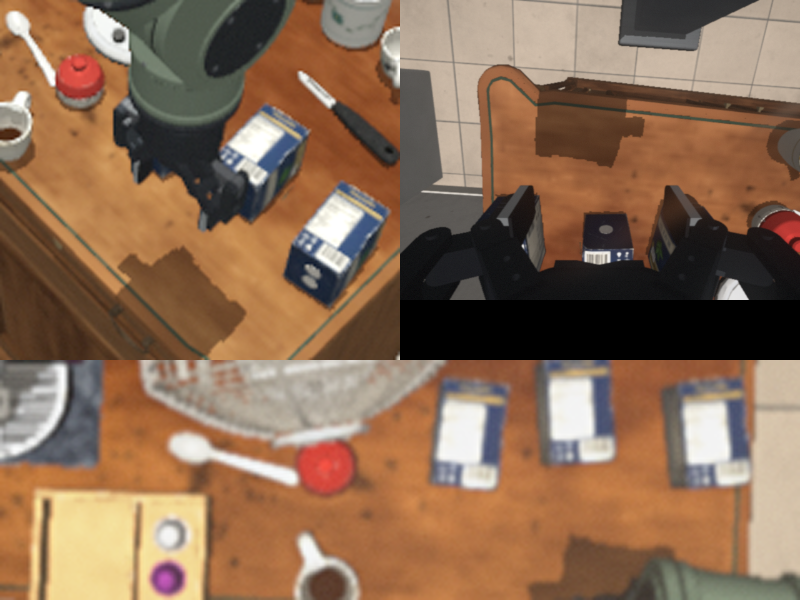

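Run:
```python
from h import *
k=800/270
for n,C,z in(("p1",[(445,378),(508,383),(496,489),(432,484)],.079),("p2",[(541,355),(608,358),(615,462),(549,464)],.079)):
    p=(np.array(C)-[0,360]+.5)/k-.5+[210,225]
    w=px2w("top",p,z);a=w[0]-w[3]+w[1]-w[2];print(n,w[:,:2].round(3).tolist(),w.mean(0)[:2],np.degrees(np.arctan2(a[1],a[0])),np.linalg.norm(a)/2)
im=cv2.imread("pics/top0.png")[255:322,212:288]
o=cv2.resize(im,None,fx=8,fy=8,interpolation=cv2.INTER_CUBIC);cv2.imwrite("pics/tray.png",o)
```

```text
p1 [[0.579, -0.103], [0.575, -0.161], [0.476, -0.151], [0.48, -0.091]] [ 0.52750512 -0.12664986] -6.156042442479857 0.09975421166817379
p2 [[0.602, -0.192], [0.6, -0.255], [0.503, -0.262], [0.5, -0.2]] [ 0.55105263 -0.22720871] 4.410609604750356 0.09975607402931984
```

View pics/tray.png

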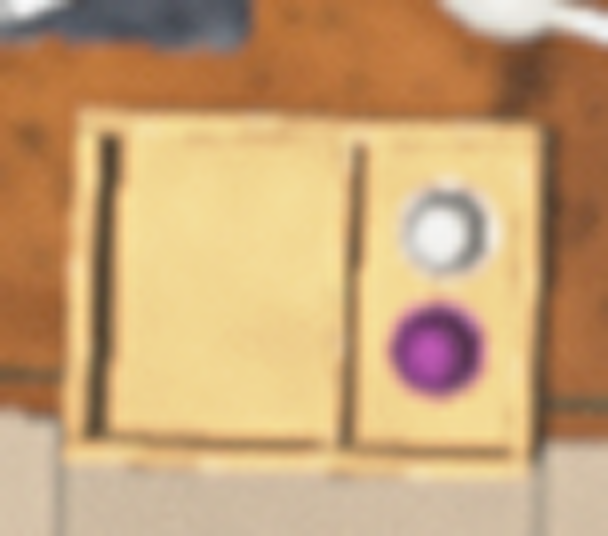

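Run:
```python
from h import *
p=(np.array([(78,107),(545,122),(532,472),(66,460)])+.5)/8-.5+[212,255]
w=px2w("top",p,.045);a=w[0]-w[3]+w[1]-w[2];b=w[0]-w[1]+w[3]-w[2]
c=w.mean(0);b/=np.linalg.norm(b)
print(w[:,:2].round(4).tolist(),c,np.degrees(np.arctan2(a[1],a[0])),np.degrees(np.arctan2(b[1],b[0])),"bay",c+b*.0335)
# divider/ left wall check: left wall inner top edge, divider left edge, right inner edge
q=(np.array([(100,290),(348,290),(535,290)])+.5)/8-.5+[212,255]
print(px2w("top",q,.04)[:,:2])
```

```text
[[0.47, 0.2878], [0.4669, 0.1215], [0.3432, 0.1239], [0.345, 0.2893]] [0.4062685  0.20563798 0.045     ] -0.9235239150208848 89.1687046399749 bay [0.40675453 0.23913446 0.045     ]
[[0.40483342 0.27966549]
 [0.40609834 0.19116186]
 [0.40705111 0.12449831]]
```

step_arm:
  increments:
    - {"tx": 0,"ty": 0,"tz": 0,"twist": 5,"claw": -1}
    - {"tx": 0,"ty": 0,"tz": 0,"twist": 5,"claw": -1}
    - {"tx": 0,"ty": 35,"tz": 0,"twist": 0,"claw": -1}
    - {"tx": 0,"ty": 35,"tz": 0,"twist": 0,"claw": -1}
    - {"tx": -20,"ty": 33,"tz": 0,"twist": 0,"claw": -1}
    - {"tx": -25,"ty": 33,"tz": 10,"twist": 0,"claw": -1}
    - {"tx": -25,"ty": 0,"tz": 30,"twist": 0,"claw": -1}
    - {"tx": 0,"ty": 0,"tz": 0,"twist": 0,"claw": -1}

```text
t: 8.77
ee_pos: [0.4675, -0.1267, 0.1251]
tcp_rot: [-0.165, -3.135, -0.002]
wrist_force: [-0.0, -1.1, -0.5]
width: 1.001
grasp_force: 0.0
```

step_arm:
  increments:
    - {"tx": -18,"ty": 0,"tz": 0,"twist": 0,"claw": -1}
    - {"tx": -18,"ty": 0,"tz": 0,"twist": 0,"claw": -1}
    - {"tx": 0,"ty": 0,"tz": 0,"twist": 0,"claw": -1}
    - {"tx": 0,"ty": 0,"tz": 0,"twist": 0,"claw": -1}

```text
t: 9.1
ee_pos: [0.5009, -0.1327, 0.1291]
tcp_rot: [-0.171, -3.137, 0.0]
wrist_force: [-0.1, -0.6, 0.1]
width: 1.003
grasp_force: 0.0
```

Run:
```python
from h import *
s=state();print(s["ee_pos"],s["tcp_rot"],s["width"])
s=snapshot("scene")[:,:,::-1];w=snapshot("wrist")[:,:,::-1];t=snapshot("top")[:,:,::-1]
o=np.zeros((600,800,3),np.uint8);o[:360,:400]=cv2.resize(s[175:337,240:420],(400,360),interpolation=cv2.INTER_CUBIC);o[:300,400:]=cv2.resize(w,(400,300))
o[360:600,:]=cv2.resize(t[225:306,210:480],(800,240),interpolation=cv2.INTER_CUBIC)
cv2.imwrite("pics/a3.png",o)
```

```text
[ 0.50085481 -0.13269966  0.12911194] [-1.70586536e-01 -3.13659381e+00  3.71288600e-04] 1.0030213243470536
```

View pics/a3.png

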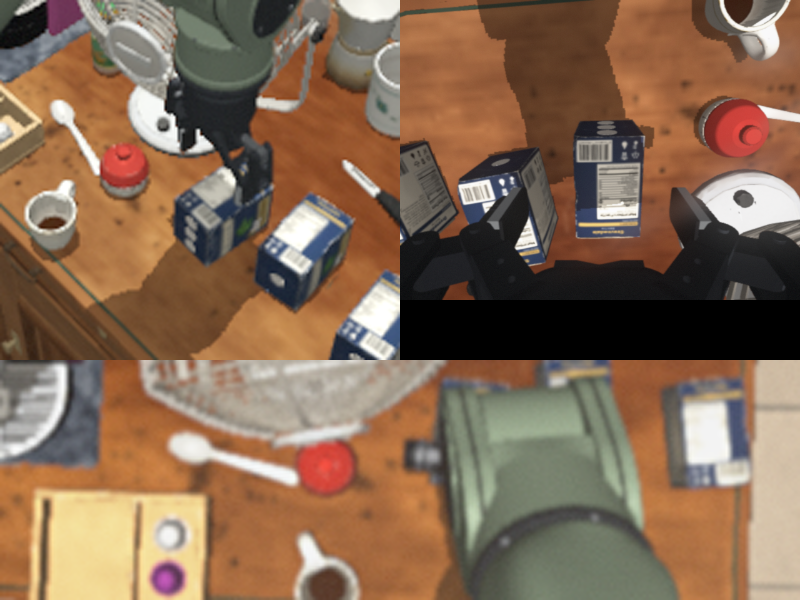

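step_arm:
  increments:
    - {"tx": 0,"ty": 9,"tz": 0,"twist": 0,"claw": -1}
    - {"tx": 0,"ty": 0,"tz": 20,"twist": 0,"claw": -1}
    - {"tx": 0,"ty": 0,"tz": 20,"twist": 0,"claw": -1}
    - {"tx": 0,"ty": 0,"tz": 0,"twist": 0,"claw": -1}

```text
t: 9.58
ee_pos: [0.5006, -0.1217, 0.0871]
tcp_rot: [-0.167, -3.134, -0.001]
wrist_force: [-0.8, 0.3, -1.3]
width: 0.998
grasp_force: 0.0
```

step_arm:
  increments:
    - {"tx": 0,"ty": 0,"tz": 16,"twist": 0,"claw": -1}
    - {"tx": 0,"ty": 0,"tz": 16,"twist": 0,"claw": -1}
    - {"tx": 0,"ty": 0,"tz": 16,"twist": 0,"claw": -1}
    - {"tx": 0,"ty": 0,"tz": 0,"twist": 0,"claw": -1}
    - {"tx": 0,"ty": 0,"tz": 0,"twist": 0,"claw": -1}

```text
t: 10.0
ee_pos: [0.5018, -0.1222, 0.0421]
tcp_rot: [-0.168, -3.137, 0.0]
wrist_force: [0.5, 0.4, 0.9]
width: 0.997
grasp_force: 0.0
```

Free descent; close.

step_arm:
  increments:
    - {"tx": 0,"ty": 0,"tz": 2,"twist": 0,"claw": 0}
    - {"tx": 0,"ty": 0,"tz": 0,"twist": 0,"claw": 0.5}
    - {"tx": 0,"ty": 0,"tz": 0,"twist": 0,"claw": 1}
    - {"tx": 0,"ty": 0,"tz": 0,"twist": 0,"claw": 1}
    - {"tx": 0,"ty": 0,"tz": 0,"twist": 0,"claw": 1}
    - {"tx": 0,"ty": 0,"tz": 0,"twist": 0,"claw": 1}
    - {"tx": 0,"ty": 0,"tz": 0,"twist": 0,"claw": 1}
    - {"tx": 0,"ty": 0,"tz": 0,"twist": 0,"claw": 1}
  newtons: 40

```text
t: 10.67
ee_pos: [0.5022, -0.1227, 0.0406]
tcp_rot: [0.168, 3.136, -0.001]
wrist_force: [-0.9, 1.5, 6.5]
width: 0.768
grasp_force: 45.1
```

step_arm:
  increments:
    - {"tx": 0,"ty": 0,"tz": -10,"twist": 0,"claw": 1}
    - {"tx": 0,"ty": 0,"tz": -15,"twist": 0,"claw": 1}
    - {"tx": 0,"ty": 0,"tz": -25,"twist": 0,"claw": 1}
    - {"tx": 20,"ty": 0,"tz": -25,"twist": 0,"claw": 1}
    - {"tx": 30,"ty": 0,"tz": -20,"twist": 0,"claw": 1}
    - {"tx": 30,"ty": 0,"tz": -15,"twist": 0,"claw": 1}
    - {"tx": 0,"ty": 0,"tz": 0,"twist": 0,"claw": 1}

```text
t: 11.25
ee_pos: [0.4184, -0.1141, 0.1529]
tcp_rot: [0.169, 3.137, -0.002]
wrist_force: [-0.8, 0.0, -1.5]
width: 0.767
grasp_force: 45.0
```

step_arm:
  increments:
    - {"tx": 20,"ty": 10,"tz": 0,"twist": -2.5,"claw": 1}
    - {"tx": 10,"ty": 25,"tz": 0,"twist": -2.8,"claw": 1}
    - {"tx": 4,"ty": 35,"tz": 0,"twist": 0,"claw": 1}
    - {"tx": 2,"ty": 38,"tz": 0,"twist": 0,"claw": 1}
    - {"tx": 0,"ty": 38,"tz": 0,"twist": 0,"claw": 1}
    - {"tx": 0,"ty": 38,"tz": 0,"twist": 0,"claw": 1}
    - {"tx": 0,"ty": 38,"tz": 0,"twist": 0,"claw": 1}
    - {"tx": 0,"ty": 38,"tz": 0,"twist": 0,"claw": 1}

```text
t: 11.92
ee_pos: [0.392, 0.1508, 0.1505]
tcp_rot: [0.022, 3.141, 0.001]
wrist_force: [1.7, -1.2, -1.0]
width: 0.765
grasp_force: 45.0
```

step_arm:
  increments:
    - {"tx": 2,"ty": 38,"tz": 0,"twist": 0,"claw": 1}
    - {"tx": 2,"ty": 30,"tz": 0,"twist": 0,"claw": 1}
    - {"tx": 0,"ty": 20,"tz": 0,"twist": 0,"claw": 1}
    - {"tx": 0,"ty": 5,"tz": 0,"twist": 0,"claw": 1}
    - {"tx": 0,"ty": 0,"tz": 0,"twist": 0,"claw": 1}
    - {"tx": 0,"ty": 0,"tz": 0,"twist": 0,"claw": 1}

```text
t: 12.42
ee_pos: [0.3897, 0.2409, 0.1499]
tcp_rot: [0.023, 3.141, -0.001]
wrist_force: [0.7, 0.2, -1.8]
width: 0.769
grasp_force: 45.0
```

Run:
```python
from h import *
st=state();c=calibration("wrist");w=snapshot("wrist")[:,:,::-1].copy();np.savez("pics/w4.npz",mtx=c["mtx"],T=c["T"])
print(st["ee_pos"],st["tcp_rot"])
s=snapshot("scene")[:,:,::-1]
o=np.zeros((600,800,3),np.uint8);o[:480,:640]=w
cv2.imwrite("pics/s4.png",s)
o=np.hstack([cv2.resize(w,(480,360)),cv2.resize(s[130:300,150:300],(318,360),interpolation=cv2.INTER_CUBIC)])
cv2.imwrite("pics/a4.png",o)
```

```text
[0.38966617 0.24094647 0.14994894] [ 2.32719759e-02  3.14140618e+00 -6.16720639e-04]
```

View pics/a4.png

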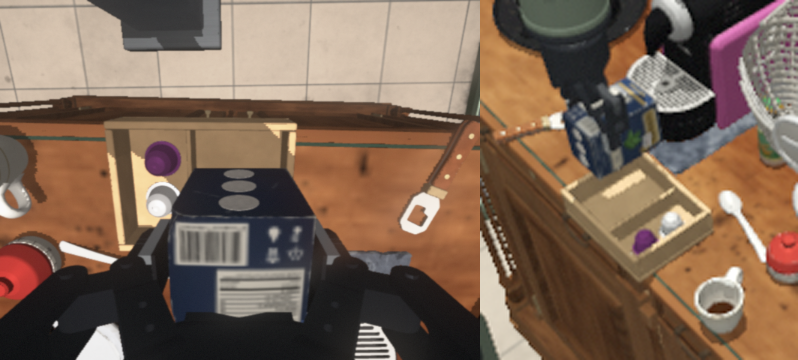

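Run:
```python
from h import *
c=dict(np.load("pics/w4.npz"))
f=lambda l:np.array(l)/.75
print("packtop",px2w("wrist",f([(172,214),(315,219)]),.188,c))
print("packbot",px2w("wrist",f([(194,170),(286,170)]),.109,c))
print("tray",px2w("wrist",f([(105,122),(298,122)]),.045,c))
print("divider top nr wall",px2w("wrist",f([(191,131)]),.037,c))
```

```text
packtop [[0.36384499 0.21558448 0.188     ]
 [0.36680289 0.27248162 0.188     ]]
packbot [[0.36741025 0.21240875 0.109     ]
 [0.36825524 0.27339152 0.109     ]]
tray [[0.3414898  0.12863779 0.045     ]
 [0.34375838 0.29286559 0.045     ]]
divider top nr wall [[0.35119566 0.20001589 0.037     ]]
```

step_arm:
  increments:
    - {"tx": 10,"ty": 0,"tz": 0,"twist": 0,"claw": 1}
    - {"tx": 0,"ty": 0,"tz": 20,"twist": 0,"claw": 1}
    - {"tx": 0,"ty": 0,"tz": 20,"twist": 0,"claw": 1}
    - {"tx": 0,"ty": 0,"tz": 10,"twist": 0,"claw": 1}
    - {"tx": 0,"ty": 0,"tz": 5,"twist": 0,"claw": 1}
    - {"tx": 0,"ty": 0,"tz": 0,"twist": 0,"claw": 1}

```text
t: 13.02
ee_pos: [0.3796, 0.2411, 0.094]
tcp_rot: [-0.024, -3.14, 0.002]
wrist_force: [0.3, 0.2, -1.1]
width: 0.762
grasp_force: 45.0
```

step_arm:
  increments:
    - {"tx": 0,"ty": 0,"tz": 10,"twist": 0,"claw": 1}
    - {"tx": 0,"ty": 0,"tz": 10,"twist": 0,"claw": 1}
    - {"tx": 0,"ty": 0,"tz": 10,"twist": 0,"claw": 1}
    - {"tx": 0,"ty": 0,"tz": 8,"twist": 0,"claw": 1}
    - {"tx": 0,"ty": 0,"tz": 5,"twist": 0,"claw": 1}
    - {"tx": 0,"ty": 0,"tz": 3,"twist": 0,"claw": 1}
    - {"tx": 0,"ty": 0,"tz": 0,"twist": 0,"claw": 1}

```text
t: 13.6
ee_pos: [0.3797, 0.2418, 0.0483]
tcp_rot: [-0.023, -3.141, 0.0]
wrist_force: [-0.6, 0.5, -0.5]
width: 0.766
grasp_force: 45.0
```

Low in the bay with no contact forces; last 2 mm, then release and look.

step_arm:
  increments:
    - {"tx": 0,"ty": 0,"tz": 2,"twist": 0,"claw": 1}
    - {"tx": 0,"ty": 0,"tz": 1,"twist": 0,"claw": 1}
    - {"tx": 0,"ty": 0,"tz": 0,"twist": 0,"claw": 1}

```text
t: 13.85
ee_pos: [0.3798, 0.242, 0.0456]
tcp_rot: [0.023, 3.141, 0.0]
wrist_force: [-0.3, 0.1, -1.0]
width: 0.769
grasp_force: 45.0
```

step_arm:
  increments:
    - {"tx": 0,"ty": 0,"tz": 0,"twist": 0,"claw": 0}
    - {"tx": 0,"ty": 0,"tz": 0,"twist": 0,"claw": -0.6}
    - {"tx": 0,"ty": 0,"tz": 0,"twist": 0,"claw": -1}
    - {"tx": 0,"ty": 0,"tz": 0,"twist": 0,"claw": -1}
    - {"tx": 0,"ty": 0,"tz": 0,"twist": 0,"claw": -1}
    - {"tx": 0,"ty": 0,"tz": 0,"twist": 0,"claw": -1}
    - {"tx": 0,"ty": 0,"tz": 0,"twist": 0,"claw": -1}

```text
t: 14.43
ee_pos: [0.3796, 0.2419, 0.0454]
tcp_rot: [-0.023, -3.141, 0.0]
wrist_force: [0.3, 1.1, -0.4]
width: 1.001
grasp_force: 0.0
```

step_arm:
  increments:
    - {"tx": 0,"ty": 0,"tz": -15,"twist": 0,"claw": -1}
    - {"tx": 0,"ty": 0,"tz": -20,"twist": 0,"claw": -1}
    - {"tx": 0,"ty": 0,"tz": -30,"twist": 0,"claw": -1}
    - {"tx": 0,"ty": 0,"tz": -40,"twist": 0,"claw": -1}
    - {"tx": 0,"ty": 0,"tz": -40,"twist": 0,"claw": -1}
    - {"tx": 0,"ty": 40,"tz": 0,"twist": 0,"claw": -1}
    - {"tx": 0,"ty": 40,"tz": 0,"twist": 0,"claw": -1}
    - {"tx": 0,"ty": 40,"tz": 0,"twist": 0,"claw": -1}

```text
t: 15.1
ee_pos: [0.3815, 0.3634, 0.1915]
tcp_rot: [0.025, 3.14, 0.002]
wrist_force: [0.9, -0.7, -0.2]
width: 1.0
grasp_force: 0.0
```

step_arm:
  increments:
    - {"tx": 0,"ty": 40,"tz": 0,"twist": 0,"claw": -1}
    - {"tx": 0,"ty": 40,"tz": 0,"twist": 0,"claw": -1}
    - {"tx": 25,"ty": 25,"tz": 0,"twist": 0,"claw": -1}
    - {"tx": 25,"ty": 25,"tz": 0,"twist": 0,"claw": -1}
    - {"tx": 0,"ty": 0,"tz": 0,"twist": 0,"claw": -1}
    - {"tx": 0,"ty": 0,"tz": 0,"twist": 0,"claw": -1}

```text
t: 15.6
ee_pos: [0.3316, 0.4937, 0.1901]
tcp_rot: [-0.018, -3.141, 0.0]
wrist_force: [0.8, -1.2, -0.7]
width: 0.999
grasp_force: 0.0
```

Run:
```python
from h import *
print(state()["ee_pos"],state()["t"])
s=snapshot("scene")[:,:,::-1];t=snapshot("top")[:,:,::-1]
o=np.zeros((600,800,3),np.uint8)
o[:300,:]=cv2.resize(t[230:330,210:477],(800,300),interpolation=cv2.INTER_CUBIC)
o[300:,:400]=cv2.resize(s[180:300,170:330],(400,300),interpolation=cv2.INTER_CUBIC)
o[300:,400:]=cv2.resize(t[252:327,212:312],(400,300),interpolation=cv2.INTER_CUBIC)
cv2.imwrite("pics/a5.png",o)
```

```text
[0.33156533 0.49369846 0.19011636] 15.6
```

View pics/a5.png

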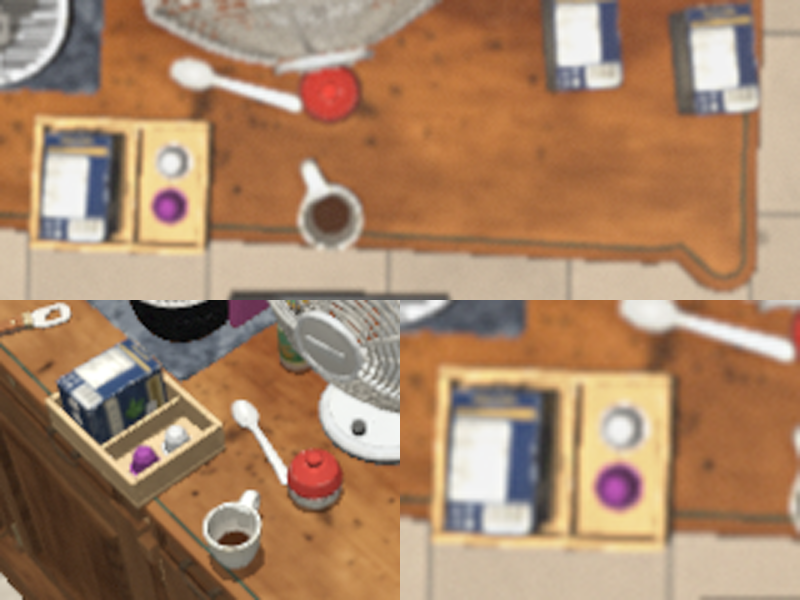

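Run:
```python
from h import *
f=lambda l:(np.array(l)+.5)/4-.5+[212,252]
w=px2w("top",f([(52,86),(143,88),(134,234),(42,231)]),.084);print(w[:,:2].round(3).tolist(),w.mean(0))
w=px2w("top",f([(39,67),(272,74),(267,248),(33,242)]),.045);print(w[:,:2].round(3).tolist(),w.mean(0), w.mean(0)[1]+.0335)
```

```text
[[0.457, 0.269], [0.456, 0.207], [0.356, 0.211], [0.357, 0.274]] [0.40651168 0.24025812 0.084     ]
[[0.469, 0.288], [0.466, 0.122], [0.343, 0.123], [0.345, 0.289]] [0.40565193 0.2053597  0.045     ] 0.23885969950878078
```

Pack centre (0.4065, 0.240) against bay centre (0.406, 0.239): centred, 100 mm long as seen from above, so flat.

```bash
python3 -c "
from station import *
print(sign_off())"
```

```text
the job is handed in; nothing more can be done
None
```

All three packs are tipped over; the three-dot pack lies flat and centred (within about 2 mm) in the larger bay, the other two lie on the sideboard, and the job was handed in at about 16 s, with no verdict shown.

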